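Hold the lubricator's bayonet cap at its bleed position

TASK

The press's oil lubricator has to bleed off before it is closed. Put the loose bayonet cap into the mouth of the lubricator pot, its two lugs through the two notches and the cap fully home on the rim, then turn it clockwise (seen from above) half way to the lock, until its grip bar points at the pair of long index ribs, never as far as the click. The cap is sprung and turns back if let go: finish while still gripping it there, at rest, and leave the other things on the table where they are.

Things in the scene. Friction and masses are not known exactly. Their poses are not given: they have to be found in the camera images.
- cap: Loose bare-aluminium bayonet cap, 160 g, standing on its foot. From below: round foot, 40 mm diameter, 16 mm long, with two lugs at +x and -x; disc, 65 mm diameter, from 16 to 22 mm up, with a small round bump on its edge at +y and -y (out to 37.5 mm); grip bar on top along x. Half a turn gives the same cap. Origin: centre of the foot's underside, z up along the axis.
- cap_grip (a point): Middle of the cap's grip bar, on the axis, 43.5 mm above the cap's origin; axes as the cap's. The bar is 56 mm long (along x, so it points along the lugs), 14 mm wide (along y) and stands from 22 to 52 mm above the cap's origin; it is gripped across the 14 mm.
- cap_lug (a point): Tip of the +x lug, 26.5 mm from the axis; the other is opposite. Lugs are 10 mm wide, tapered to 6 mm below, from 1.5 to 8 mm above the cap's underside. Axes as the cap's.
- pot: Lubricator pot, fixed to the table: grey bowl, 76 mm diameter, 56 mm high, on a round foot of 104 mm, with a steel rim that has a notch at +x and at -x for the lugs. With the cap home, the disc lies on the rim and the cap's origin is 40 mm above the pot's; it goes in only with the grip bar along the pot's x. Origin: centre of the underside, on the table; z up.
- pot_mouth (a point): Centre of the mouth, at the top of the rim, 56 mm above the pot's origin; axes as the pot's. The hole is 44 mm wide with a 2 mm chamfer; the rim is 6 mm thick; the notches are 14 mm wide and reach 28.5 mm from the axis. With the cap home its lugs are 2 mm below the rim and can turn under it.
- bleed_rib (a point): Top of one of the two long index ribs (30 mm tall, on the outside of the bowl, opposite each other): 35 degrees clockwise, seen from above, of the notches, half way to the lock. Short ribs stand at the notches and at 70 degrees (locked). The cap turns clockwise only; from 6 degrees on a spring turns it back (0.06 N m, rising to 0.18 at the stop at 72).
- click_plunger (a point): Tip of the sprung click plunger, in a small block beside the rim 28 degrees anticlockwise of the pot's +x, 40 to 54 mm from the axis and up to 66.5 mm above the table. A bump of the cap's disc meets it after about 53 degrees of turning and clicks over it at about 62.
- hex_key: Bystander: black hex key, 33x98x7 mm, lying flat; leave alone. Origin: centre of its underside.
- gauge_block: Bystander: steel gauge block, 22x56x12 mm; leave alone. Origin: centre of its underside.
- bolt_1: Bystander: small bolt standing on its head, 36 mm high; leave alone. Origin: centre of its underside.
- clip_1: Bystander: black moulded clip, 46x67x28 mm; leave alone. Origin: centre of its underside.
- clip_2: Bystander: black moulded clip, 47x74x31 mm; leave alone. Origin: centre of its underside.

How it is judged:
On the way:
1. the cap is home on the pot's rim with its lugs through the notches, not yet turned (z of cap in the frame of pot below 0.0425 m and horizontal distance between cap and pot below 0.004 m and angle between cap's own z axis and vertical below 0.06 rad and angle between the x axis of cap and the x axis of pot, either way round below 0.28 rad), for 0.1 s.
At the end, for the whole second after the job is handed in: The cap sits in the pot (origin less than 42.5 mm above the pot's, axes within 4 mm, upright within 0.06 rad), turned clockwise by 0.42 to 0.80 rad (24 to 46 degrees; the long ribs are at 35), at rest, and the fingers still grip it with more than 3 N; the bystanders have moved less than 30 mm (z of cap in the frame of pot below 0.0425 m and horizontal distance between cap and pot below 0.004 m and angle between cap's own z axis and vertical below 0.06 rad and angle between the x axis of cap and the x axis of pot, either way round between 0.42 and 0.8 rad and contact force between the fingers and cap above 3 N and linear speed of cap below 0.02 m/s and angular speed of cap below 0.15 rad/s and distance of each of hex_key, gauge_block, bolt_1, clip_1, clip_2 from where it was at the start of the episode below 0.03 m); the arm keeps its last pose, push and grip.
It fails at once if the cap is turned on to the click (more than 1.0 rad in the pot) (z of cap in the frame of pot below 0.0425 m and horizontal distance between cap and pot below 0.004 m and angle between the x axis of cap and the x axis of pot, either way round above 1 rad).
It fails at once if a bystander is moved by 30 mm or more (distance of any of hex_key, gauge_block, bolt_1, clip_1, clip_2 from where it was at the start of the episode above 0.03 m).
It also fails if it takes over 38 s, if anything falls off the work surface, if the arm or the gripper's body presses on something with over 40 N, if the wrist force passes 120 N, or if a joint passes its speed limit or range.

ROBOT

A 6-joint arm with a two-finger parallel gripper is mounted at the origin on a cart in front of the work surface, level with it; the furniture and walls round the work are solid. World frame = base frame: x ahead of the robot, y to its left, z up, the work surface at z = 0. Lengths are in m, angles in rad, forces in N, time in s.
With the tool pointing down it reaches from about 0.275 to 0.825 m from the base axis. Payload 4.9 kg.
Tool frame: the origin (TCP) lies between the finger pads; the fingertips stand 8 mm ahead of it and the grasp point (between the pads) lies 11 mm behind it; x points along the fingers, y is the direction in which the jaws open and shut, and the axes are right-handed (so a half turn about x gives the same grasp; the last joint's range is limited). The gripper opens to 85 mm and grips with 20 to 120 N. Pads are 22 mm wide; open, the fingers measure 114 mm over their backs; the gripper's body (76 mm by 85 mm) begins 54 mm behind the grasp point. The pads swing forward as they close: fully open they stand 13 mm farther back than shut.
Start: joints at [1.169, 0.326, -0.193, 1.052, 0, 1.437], TCP at [0.146, 0.53, 0.239] pointing down, gripper open.
Joint ranges: [-2.65, 2.65], [-0.97, 1.79], [-1.3, 1.35], [-1.93, 2.1], [-1.47, 1.37], [-3.14, 3.14]. Speed limits (rad/s): [2.57, 2.57, 3.14, 3.14, 3.14, 3.14].

INTERFACE

Orientations are given as [roll, pitch, yaw] about the fixed x, y, z axes, in that order (R = Rz(yaw) Ry(pitch) Rx(roll)).
In Python, from cell import sensors, cams, job gives the robot as it stands.
- The arm moves only by the shell command python3 -m jog 'ROWS' [FORCE]. ROWS is JSON, a list of rows, each a list of 3 entries, a list of its own where there are three numbers: the turn, a rotation vector about the tool's x, y, z in rad, then the shift along the tool's x, y, z in mm, then the closure, from 0 (fully open) to 1 (shut). A call has 1 to 12 rows; each row shifts and turns the pose as measured when the row begins, along the tool's axes as they then stand; what a row does not reach is not made up. A row lasts 1/12 s, in which the tool goes at most 41.7 mm and 7.16 degrees, less where a joint would pass 70% of its speed; a pose out of reach is approached as far as the arm can. A call is refused whole if a number of a shift passes 41.7 or a number of a turn 0.125, either way. A call with a gripper value outside its range is refused whole. The fingers move at their own pace and stop on an object; FORCE is the grip in N (left out, the last holds). Time passes only in rows, so rows that do not move let the fingers close. It gives the time, the measured TCP pose, the force and the opening at its end, in the units of the state.
- sensors.state(): the state, without advancing time (a new reading comes with each control period).
- cams.get_image(name): name is "scene" or "top" or "wrist"; returns (picture, depth): 400x640x3 uint8, red, green, blue; 400x640 float32, m along the optical axis (not along the pixel's ray), 0 where there is no reading.
- cams.camera_model(name): a dict with "intrinsics" (3x3 intrinsics, pixels), "origin" and "orientation" of the camera in the world. Camera axes: x right, y up, looking along -z (the intrinsics and any distortion apply to the point x, -y, -z); pixel columns grow to the right and rows downward; lengths in m; the calibration is good to about 2 mm. A picture is of the moment at which its call begins: read the wrist's pose just before it. camera_model takes no time and is no camera call; for the wrist camera it gives the pose at the moment of the call.
- job.job_done(): hands the job in, once; it reports no verdict.
The state is a dict: "time_s": time; "joints": joint angles; "joint_velocities": joint speeds; "tau": joint torques, N m; "ee_pos": TCP position; "eef_rot": TCP orientation; "ft_force": force on the tool from outside, world axes, zero at the start; "torque": the same for the moment, N m; "gripper_width": finger opening in m.
Only numpy, scipy, OpenCV 4.12 (cv2) and the standard library are available. Lean on these libraries where they do the work, as an engineer would, in place of code of your own. Each camera call takes 0.05 s, during which the arm holds its last target. There are 200 camera calls.

## Working session

There is one attempt and no reset: what is moved stays moved. The work goes in short steps, Python scripts to look and compute and a shell command to move; the robot and the scene stay as the last step left them, time stands still between calls to the robot, and variables do not carry over. Pictures are saved under pics/ and viewed, about 8 in all and at most 12, crops included, and the job is handed in when it is done.

```bash
mkdir -p pics; ls; python3 - <<'E'
from cell import sensors, cams
import cv2
print(sensors.state())
for n in("top","scene"):
    p,d=cams.get_image(n); cv2.imwrite(f"pics/{n}0.png",p[:,:,::-1]); print(n,cams.camera_model(n))
E
```

```text
pics
{'time_s': 0.0, 'joints': array([ 1.16878772e+00,  3.26929765e-01, -1.93605710e-01,  1.05203939e+00,
       -1.35658408e-06,  1.43661478e+00]), 'joint_velocities': array([ 0.00067748,  0.00032777,  0.00026787,  0.00095063,  0.0007795 ,
       -0.00123079]), 'tau': array([ 8.77893683e-06, -4.43398941e+01,  2.62439185e+01,  1.54376932e-02,
       -1.11507102e-04, -1.58433880e-05]), 'ee_pos': array([0.14529472, 0.52984448, 0.23850126]), 'eef_rot': array([-1.70421512,  1.56901779, -1.97204218]), 'ft_force': array([0.47475142, 0.84958821, 0.88186438]), 'torque': array([-0.00746855, -0.06661521, -0.00474138]), 'gripper_width': 0.08545823604176116}
top {'intrinsics': array([[408.06853979,   0.        , 319.95453063],
       [  0.        , 408.06853979, 198.29596588],
       [  0.        ,   0.        ,   1.        ]]), 'origin': array([ 0.35440637, -0.05119556,  0.9432383 ]), 'orientation': array([ 0.14881427,  0.00787684, -1.58906661])}
scene {'intrinsics': array([[394.84672695,   0.        , 313.41444987],
       [  0.        , 394.84672695, 198.11661668],
       [  0.        ,   0.        ,   1.        ]]), 'origin': array([-0.12953159, -0.53058623,  0.52836523]), 'orientation': array([ 1.03986654, -0.02136405, -0.92632991])}
```

View pics/top0.png

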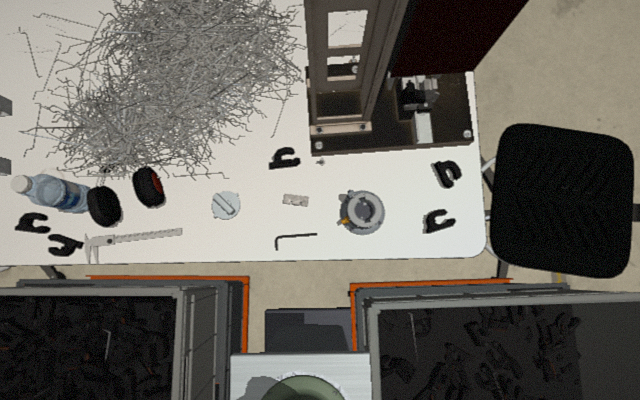

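View pics/scene0.png

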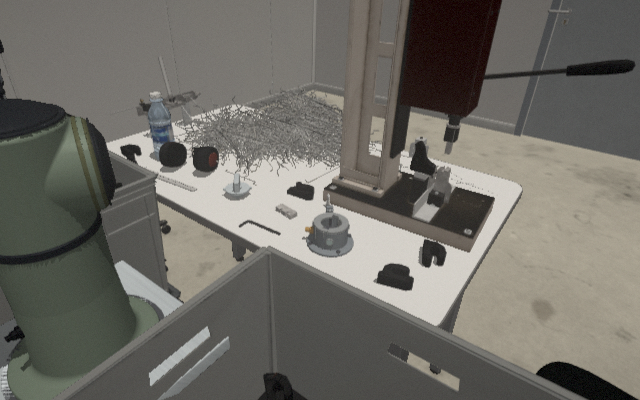

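The top view shows the cap at about (226,205), with its bar running from upper left to lower right. The pot is at about (362,212), with the brass plunger near (343,222). Next I'll compute rough positions and enlarge both.

```bash
cat > h.py <<'E'
import numpy as np, cv2
from scipy.spatial.transform import Rotation as R
from cell import sensors, cams
def cast(m,uv,z):
    """pixel(s) -> world points on plane height z"""
    uv=np.atleast_2d(uv).astype(float); K=m["intrinsics"]
    r=np.c_[(uv[:,0]-K[0,2])/K[0,0],-(uv[:,1]-K[1,2])/K[1,1],-np.ones(len(uv))]
    r=R.from_euler("xyz",m["orientation"]).apply(r); o=np.array(m["origin"])
    return o+r*((z-o[2])/r[:,2])[:,None]
def proj(m,P):
    q=R.from_euler("xyz",m["orientation"]).inv().apply(np.atleast_2d(P)-m["origin"]); K=m["intrinsics"]
    return np.c_[K[0,2]+K[0,0]*q[:,0]/-q[:,2],K[1,2]-K[1,1]*q[:,1]/-q[:,2]]
E
python3 - <<'E'
from h import *
m=cams.camera_model("top"); I=cv2.imread("pics/top0.png")
print("cap",cast(m,(226,205),.03),"pot",cast(m,(362,212),.056))
a=[cv2.resize(I[165:250,c-45:c+45],None,fx=4.4,fy=5*.88,interpolation=cv2.INTER_CUBIC) for c in(226,362)]
cv2.imwrite("pics/z0.png",np.hstack(a))
s=sensors.state(); print(R.from_euler("xyz",s["eef_rot"]).as_matrix().round(3)); w=cams.camera_model("wrist"); print(w, R.from_euler("xyz",s["eef_rot"]).inv().apply(w["origin"]-s["ee_pos"]))
E
```

```text
cap [[0.48023849 0.16623071 0.03      ]] pot [[ 0.45546141 -0.1379736   0.056     ]]
[[-0.001  0.265  0.964]
 [-0.001  0.964 -0.265]
 [-1.    -0.002 -0.   ]]
{'intrinsics': array([[281.52453145,   0.        , 322.31158962],
       [  0.        , 281.52453145, 196.96816491],
       [  0.        ,   0.        ,   1.        ]]), 'origin': array([0.06484045, 0.55197508, 0.37246328]), 'orientation': array([-0.32645931,  0.00135526,  1.30411164])} [-0.13388555 -0.00023732 -0.08348463]
```

View pics/z0.png

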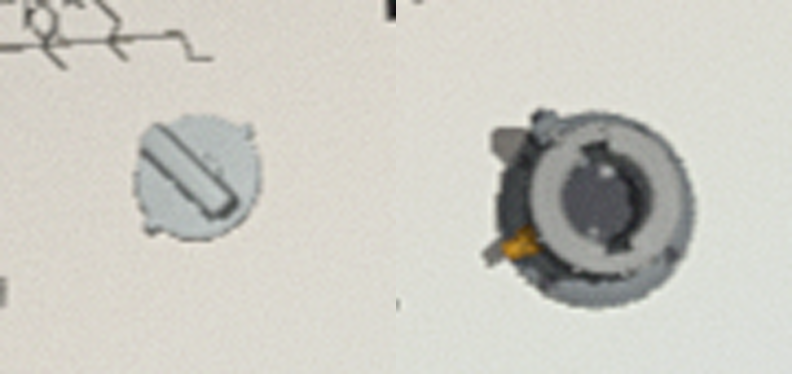

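The bar lies at roughly 45° and the pot's notch axis at roughly 15–18° in the world. The plunger block is at the pot's upper left. Moving over the cap.

```bash
python3 -m jog '[[[0,0,0],[0,-21.8,35],0],[[0,0,0],[0,-21.8,35],0],[[0,0,0],[0,-21.8,35],0],[[0,0,0],[0,-21.8,35],0],[[0,0,0],[0,-21.8,35],0],[[0,0,0],[0,-21.8,35],0],[[0,0,0],[0,-21.8,35],0],[[0,0,0],[0,-21.8,35],0],[[0,0,0],[0,-21.8,35],0],[[0,0,0],[0,-21.8,35],0],[[0,0,0],[0,-21.8,35],0],[[0,0,0],[0,-21.8,35],0]]' 40
python3 -m jog '[[[-0.12,0,0],[0,0,0],0],[[-0.12,0,0],[0,0,0],0],[[-0.12,0,0],[0,0,0],0],[[-0.12,0,0],[0,0,0],0],[[-0.12,0,0],[0,0,0],0],[[-0.12,0,0],[0,0,0],0],[[-0.12,0,0],[0,0,0],0],[[-0.12,0,0],[0,0,0],0],[[-0.09,0,0],[0,0,0],0],[[0,0,0],[0,0,0],0]]'
```

```text
time_s: 1.1
ee_pos: [0.4822, 0.1654, 0.2339]
eef_rot: [-2.631, 1.564, -2.881]
ft_force: [1.2, 0.6, -0.6]
gripper_width: 0.0852
time_s: 1.93
ee_pos: [0.4869, 0.1548, 0.2291]
eef_rot: [2.706, 1.557, -2.745]
ft_force: [-0.7, -0.2, -1.0]
gripper_width: 0.0854
```

```bash
python3 - <<'E'
from h import *
s=sensors.state(); w=cams.camera_model("wrist"); p,d=cams.get_image("wrist")
np.savez("w1.npz",d=d,K=w["intrinsics"],o=w["origin"],r=w["orientation"],p=p)
cv2.imwrite("pics/w1.png",p[:,:,::-1]); print(R.from_euler("xyz",s["eef_rot"]).as_matrix().round(3),s["ee_pos"])
print(proj(w,[[.48,.166,.03],[.455,-.138,.056]]))
E
```

```text
[[-0.013 -0.74   0.673]
 [-0.005  0.673  0.74 ]
 [-1.     0.006 -0.013]] [0.48688833 0.15476845 0.22906462]
[[331.06642255 178.7838951 ]
 [119.960774   -85.21752925]]
```

View pics/w1.png

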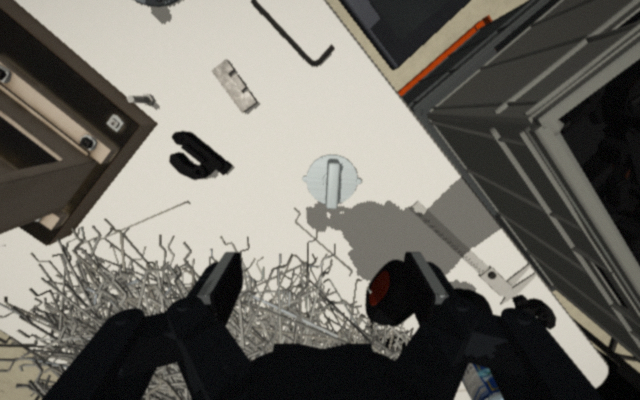

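The cap is at (332,180) with its bar nearly upright in the picture. Now for its pose from depth.

```bash
cat >> h.py <<'E'
def cloud(m,d):
    v,u=np.mgrid[0:d.shape[0],0:d.shape[1]]; K=m["intrinsics"]
    q=np.dstack([(u-K[0,2])/K[0,0]*d,-(v-K[1,2])/K[1,1]*d,-d])
    return R.from_euler("xyz",m["orientation"]).apply(q.reshape(-1,3)).reshape(q.shape)+m["origin"]
def rect(P):
    (c,s,a)=cv2.minAreaRect((P[:,:2]*1000).astype(np.float32)); return c,s,a
def model(f): return dict(intrinsics=f["K"],origin=f["o"],orientation=f["r"])
E
python3 - <<'E'
from h import *
f=np.load("w1.npz"); m=model(f); P=cloud(m,f["d"])
n=(np.hypot(P[...,0]-.48,P[...,1]-.166)<.05)&(f["d"]>0)
print("table",np.median(P[n&(P[...,2]<.01)][:,2]))
b=P[n&(P[...,2]>.042)]; D=P[n&(P[...,2]>.012)&(P[...,2]<.03)]
print("bar",len(b),rect(b),np.median(b[:,2]),b.mean(0))
vals,vec=np.linalg.eigh(np.cov(b[:,:2].T)); print("barang",np.degrees(np.arctan2(vec[1,1],vec[0,1])))
print("disc",len(D),rect(D),cv2.minEnclosingCircle((D[:,:2]*1000).astype(np.float32)))
# rib & bar edges by colour: bar top mask pixel list
ys,xs=np.where(n&(P[...,2]>.042)); print(xs.min(),xs.max(),ys.min(),ys.max())
I=f["p"][140:220,290:375]; cv2.imwrite("pics/w1z.png",cv2.resize(I[:,:,::-1],None,fx=7,fy=7,interpolation=cv2.INTER_CUBIC))
E
```

```text
table -0.0011345024880092536
bar 22233 ((482.2704162597656, 167.9071502685547), (55.93218231201172, 99.92633056640625), 39.85308074951172) 0.3019152299146109 [0.46649377 0.15853133 0.29106535]
barang 131.01555165441167
disc 1515 ((480.9021301269531, 169.3400115966797), (63.60416030883789, 64.51187133789062), 2.4018969535827637) ((481.0103759765625, 168.6994171142578), 37.15861892700195)
195 563 161 399
```

View pics/w1z.png

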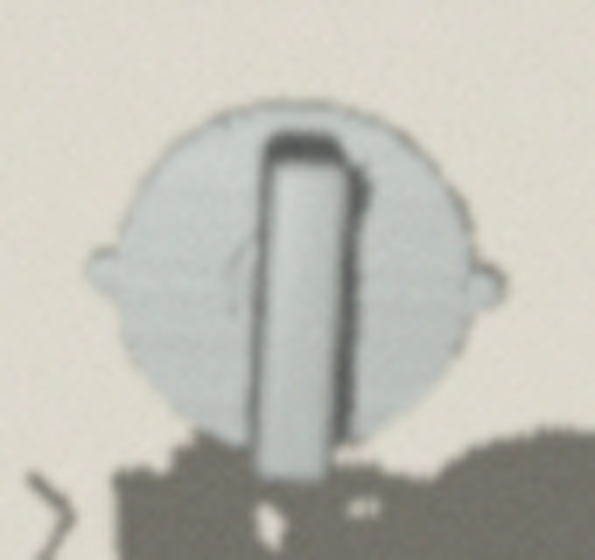

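The bar's top face has corners at about (278,160), (345,162), (328,480) and (258,478) in the crop, and the bumps are at (100,270) and (488,285).

```bash
python3 - <<'E'
from h import *
f=np.load("w1.npz"); m=model(f); P=cloud(m,f["d"])
n=(np.hypot(P[...,0]-.481,P[...,1]-.169)<.04)&(f["d"]>0)
b=P[n&(P[...,2]>.042)&(P[...,2]<.062)]
print("bar",len(b),rect(b),np.median(b[:,2]))
c=np.array([(278,160),(345,162),(328,480),(258,478)])/7+[290,140]-.43
W=cast(m,c,.052); print("corners ctr",W.mean(0)); v=(W[0]+W[1]-W[2]-W[3])/2; print("len ang",np.linalg.norm(v),np.degrees(np.arctan2(v[1],v[0])))
B=cast(m,np.array([(100,270),(488,285)])/7+[290,140]-.43,.02); v=B[1]-B[0]; print("bumps",B.mean(0),np.degrees(np.arctan2(v[1],v[0])),np.linalg.norm(v))
s=sensors.state(); M=R.from_euler("xyz",s["eef_rot"]).as_matrix()
print("tool z ang",np.degrees(np.arctan2(M[1,2],M[0,2])),s["ee_pos"])
E
```

```text
bar 567 ((481.31341552734375, 169.1087188720703), (56.0513916015625, 14.034232139587402), 44.959144592285156) 0.05073024558931416
corners ctr [0.48103125 0.16882323 0.052     ]
len ang 0.05429461104520888 -134.7701745348208
bumps [0.48128634 0.16903907 0.02      ] 135.40966624407395 0.06990350438411111
tool z ang 47.54630571224223 [0.48682913 0.15476125 0.22899472]
```

```bash
cat >> h.py <<'E'
def plan(pos,zang,tilt=None):
    """tool-axes rotvec (rad) and shift (mm) to a vertical tool pose, tool z heading zang deg"""
    s=sensors.state(); M=R.from_euler("xyz",s["eef_rot"]); a=np.radians(zang)
    X=np.array([0,0,-1.]); Z=np.array([np.cos(a),np.sin(a),0]); T=R.from_matrix(np.c_[X,np.cross(Z,X),Z])
    print("turn",(M.inv()*T).as_rotvec().round(4),"shift",(M.inv().apply(np.array(pos)-s["ee_pos"])*1000).round(2),"shift after turn",(T.inv().apply(np.array(pos)-s["ee_pos"])*1000).round(2),"F",s["ft_force"].round(1),"w",round(s["gripper_width"]*1e3,1),"t",s["time_s"])
E
python3 -c "
from h import *
plan((.4812,.169,.034),45.1)"
```

```text
turn [ 0.0427 -0.0128 -0.0056] shift [194.97  12.61   9.17] shift after turn [194.99  14.04   6.11] F [-0.2  0.4 -0.4] w 85.3 t 1.9833
```

```bash
python3 -m jog '[[[0.043,-0.013,-0.006],[20,12.6,9],0],[[0,0,0],[35,0,0],0],[[0,0,0],[35,0,0],0],[[0,0,0],[30,0,0],0],[[0,0,0],[20,0,0],0],[[0,0,0],[0,0,0],0]]'; python3 -c "
from h import *
plan((.4812,.169,.034),45.1)"
```

```text
time_s: 2.48
ee_pos: [0.4862, 0.1711, 0.0862]
eef_rot: [-0.577, 1.562, 0.191]
ft_force: [-0.4, -0.2, -1.2]
gripper_width: 0.0855
turn [-0.0189  0.0072  0.0048] shift [52.19  2.17 -5.43] shift after turn [52.23  2.02 -5.01] F [-0.4 -0.2 -1.2] w 85.5 t 2.4833
```

```bash
python3 -m jog '[[[-0.019,0.007,0.005],[5,2.1,-5.2],0],[[0,0,0],[20,0,0],0],[[0,0,0],[15,0,0],0],[[0,0,0],[0,0,0],0]]'; python3 -c "
from h import *
plan((.4812,.169,.034),45.1)"
```

```text
time_s: 2.82
ee_pos: [0.4816, 0.169, 0.0475]
eef_rot: [-0.202, 1.57, 0.583]
ft_force: [-0.5, 0.3, -0.2]
gripper_width: 0.0852
turn [-0.0014  0.0006  0.0001] shift [13.46  0.32 -0.3 ] shift after turn [13.46  0.31 -0.3 ] F [-0.5  0.3 -0.2] w 85.2 t 2.8167
```

```bash
python3 -m jog '[[[0,0,0],[13.5,0.3,-0.3],0],[[0,0,0],[0,0,0],0.4],[[0,0,0],[0,0,0],0.7],[[0,0,0],[0,0,0],1],[[0,0,0],[0,0,0],1],[[0,0,0],[0,0,0],1],[[0,0,0],[0,0,0],1],[[0,0,0],[0,0,0],1],[[0,0,0],[0,0,0],1]]' 60; python3 -c "
from h import *
plan((.4812,.169,.034),45.1)"
```

```text
time_s: 3.57
ee_pos: [0.4863, 0.1698, 0.0427]
eef_rot: [-0.568, 1.56, 0.217]
ft_force: [1.5, 0.1, -1.9]
gripper_width: 0.0125
turn [-0.0025  0.0089  0.0057] shift [ 8.66  3.04 -4.27] shift after turn [ 8.72  3.01 -4.19] F [ 1.5  0.1 -1.9] w 12.5 t 3.5667
```

The grip is about 9 mm higher than planned, because the row fell short. I'll reopen, go lower and regrip.

```bash
python3 -m jog '[[[0,0,0],[0,0,0],0.6],[[0,0,0],[0,0,0],0.6],[[0,0,0],[0,0,0],0.6],[[0,0,0],[0,0,0],0.6]]'; python3 - <<'E'
from h import *
plan((.4812,.169,.034),45.1)
m=cams.camera_model("wrist"); p,d=cams.get_image("wrist"); P=cloud(m,d)
cv2.imwrite("pics/w2.png",p[:,:,::-1]); plan((.4812,.169,.034),45.1)
print(proj(m,[[.4812,.169,.052]]))
E
```

```text
time_s: 3.9
ee_pos: [0.4864, 0.1698, 0.0429]
eef_rot: [-0.581, 1.56, 0.203]
ft_force: [0.0, -0.8, 0.4]
gripper_width: 0.0344
turn [-0.0024  0.009   0.006 ] shift [ 8.86  3.16 -4.38] shift after turn [ 8.92  3.12 -4.29] F [ 0.  -0.8  0.4] w 34.4 t 3.9
turn [-0.0025  0.009   0.0059] shift [ 8.85  3.16 -4.35] shift after turn [ 8.9   3.12 -4.27] F [ 0.3 -0.2  0.5] w 33.9 t 3.95
[[327.0065133  265.33902107]]
```

View pics/w2.png

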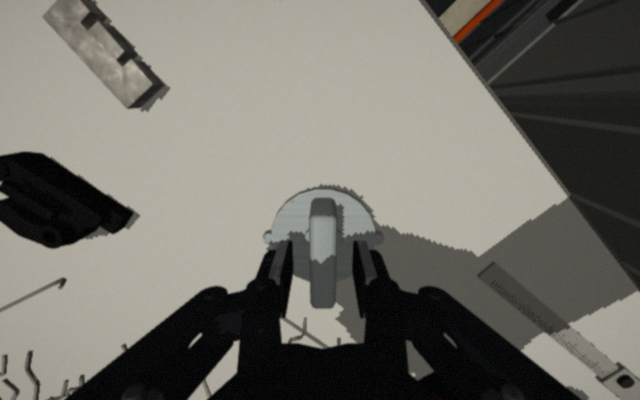

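The cap still stands upright between the fingers, with the bar's top face from about (322,199) to (323,307). It has shifted a few mm.

```bash
python3 - <<'E'
from h import *
m=cams.camera_model("wrist"); C=cast(m,[(311,216),(335,216),(336,307),(310,307)],.052)
e=cast(m,[(322.5,215.5),(323,307)],.052); c=e.mean(0); print(c,np.linalg.norm(e[1]-e[0]),np.degrees(np.arctan2(*(e[1]-e[0])[1::-1])),C.round(3))
plan((c[0],c[1],.034),45.1)
E
python3 -m jog '[[[0,0,0],[4,0,-2],0.6],[[0,0.005,0.003],[4,0,-2],0.6],[[0,0,0],[1,0,0],0.6],[[0,0,0],[0,0,0],0.6]]'; python3 -c "
from h import *
plan((.4812,.169,.034),45.1)"
```

```text
[0.48220672 0.16694578 0.052     ] 0.0536152968709515 45.32036168676607 [[0.467 0.144 0.052]
 [0.459 0.152 0.052]
 [0.496 0.191 0.052]
 [0.506 0.181 0.052]]
turn [-0.0025  0.009   0.0059] shift [ 8.85  0.99 -5.09] shift after turn [ 8.9   0.95 -5.01] F [ 0.3 -0.2  0.5] w 33.9 t 3.95
time_s: 4.28
ee_pos: [0.4833, 0.1667, 0.0328]
eef_rot: [-0.653, 1.567, 0.131]
ft_force: [0.6, 0.2, 0.5]
gripper_width: 0.0344
turn [-0.0025  0.0034  0.0026] shift [-1.17  3.15  0.13] shift after turn [-1.16  3.15  0.14] F [0.6 0.2 0.5] w 34.4 t 4.2833
```

```bash
python3 -m jog '[[[0,0.003,0.002],[0,0.7,-0.5],0.6],[[0,0,0],[0,0,0],1],[[0,0,0],[0,0,0],1],[[0,0,0],[0,0,0],1],[[0,0,0],[0,0,0],1],[[0,0,0],[0,0,0],1],[[0,0,0],[0,0,0],1],[[0,0,0],[0,0,0],1]]' 60; python3 -c "
from h import *
plan((.4822,.167,.034),45.1)"
```

```text
time_s: 4.95
ee_pos: [0.4821, 0.1667, 0.0325]
eef_rot: [-3.064, 1.57, -2.28]
ft_force: [-0.3, -0.2, -1.1]
gripper_width: 0.0128
turn [-0.0026 -0.0008  0.0001] shift [-1.54  0.15  0.28] shift after turn [-1.54  0.15  0.28] F [-0.3 -0.2 -1.1] w 12.8 t 4.95
```

```bash
python3 -m jog '[[[0,0,0],[-30,0,0],1],[[0,0,0],[-38,0,0],1],[[0,0,0],[-38,0,0],1],[[0.12,0,0],[-30,0,0],1],[[0.12,0,0],[0,0,0],1],[[0.12,0,0],[0,0,0],1],[[0.12,0,0],[0,0,0],1],[[0.02,0,0],[0,0,0],1],[[0,0,0],[0,0,0],1]]';python3 -m jog '[[[0,0,0],[0,-28.5,-13.4],1],[[0,0,0],[0,-28.5,-13.4],1],[[0,0,0],[0,-28.5,-13.4],1],[[0,0,0],[0,-28.5,-13.4],1],[[0,0,0],[0,-28.5,-13.4],1],[[0,0,0],[0,-28.5,-13.4],1],[[0,0,0],[0,0,0],1],[[0,0,0],[0,0,0],1]]'; python3 - <<'E'
from h import *
plan((.455,-.02,.18),17)
m=cams.camera_model("wrist"); p,d=cams.get_image("wrist")
np.savez("w3.npz",d=d,K=m["intrinsics"],o=m["origin"],r=m["orientation"],p=p)
u,v=proj(m,[[.4555,-.138,.056]])[0].astype(int); print(u,v)
k=p[max(v-75,0):v+75,max(u-80,0):u+80]; print(max(v-75,0),max(u-80,0)); a=cv2.resize(k[:,:,::-1],None,fx=3,fy=3,interpolation=cv2.INTER_CUBIC)
b=cv2.resize(p[150:400,215:415,::-1],None,fx=1.6,fy=1.6)
h=max(a.shape[0],b.shape[0]); f=lambda x:np.pad(x,((0,h-x.shape[0]),(0,0),(0,0)))
cv2.imwrite("pics/w3.png",np.hstack([f(a),f(b)]))
E
```

```text
time_s: 5.7
ee_pos: [0.4797, 0.1665, 0.1739]
eef_rot: [3.045, 1.565, -2.976]
ft_force: [0.4, -0.6, -1.2]
gripper_width: 0.013
time_s: 6.37
ee_pos: [0.4447, -0.0253, 0.1722]
eef_rot: [2.834, 1.564, 3.107]
ft_force: [-0.0, 0.1, -2.4]
gripper_width: 0.0129
turn [-0.023  -0.0064 -0.0021] shift [-7.82  2.35 11.36] shift after turn [-7.75  2.07 11.46] F [-0.   0.1 -2.4] w 12.9 t 6.3667
199 175
100 119
```

View pics/w3.png

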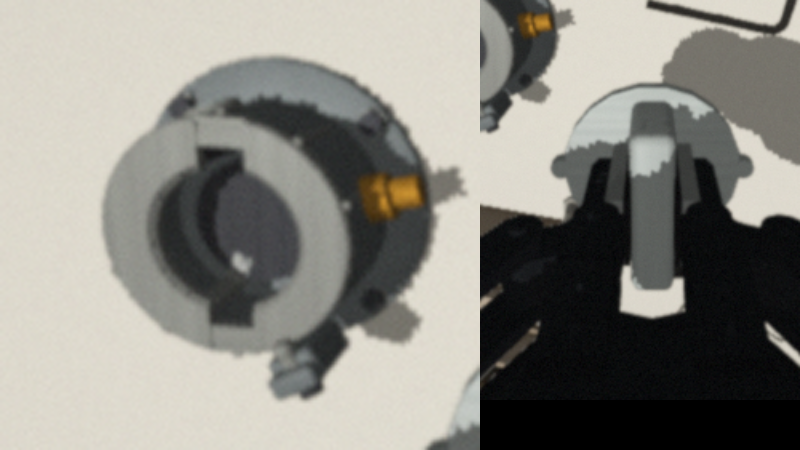

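The rim shows both notches, at about (220,160) and (232,310) in the crop, and the plunger sits by the lower one, which is the pot's +x. I'll fit the rim and the notch gaps from depth and from the pixels.

```bash
python3 - <<'E'
from h import *
from scipy.optimize import least_squares
f=np.load("w3.npz"); m=model(f); d=f["d"]; P=cloud(m,d)
n=(np.hypot(P[...,0]-.4555,P[...,1]+.138)<.05)&(d>0)
z=P[n][:,2]; h=z[(z>.045)&(z<.062)]; zr=np.median(h); print("rim z",zr)
mask=n&(abs(P[...,2]-zr)<.004)
mask=cv2.morphologyEx(mask.astype(np.uint8),cv2.MORPH_OPEN,np.ones((3,3)))
cs,hi=cv2.findContours(mask,cv2.RETR_CCOMP,cv2.CHAIN_APPROX_NONE); 
o=max((c for c in cs),key=cv2.contourArea)
def fit(W):
    r=least_squares(lambda q:np.hypot(W[:,0]-q[0],W[:,1]-q[1])-q[2],[.4555,-.138,.03],loss="soft_l1",f_scale=.0007).x; return r
W=cast(m,o[:,0],.056); q=fit(W); print("outer",q)
g=cv2.cvtColor(f["p"],cv2.COLOR_RGB2GRAY)
# grey rim: bright mask by brightness for notch search, sampled on rings at z=.056
for r0 in(.0255,.0265,.0275):
    a=np.radians(np.arange(0,360,1)); X=np.c_[q[0]+r0*np.cos(a),q[1]+r0*np.sin(a),0*a+.056]
    uv=proj(m,X).astype(np.float32); s=cv2.remap(g,uv[:,0],uv[:,1],cv2.INTER_LINEAR).ravel()
    dk=s<100; e=np.where(np.diff(dk.astype(int)))[0]; print(r0,np.median(s),e)
# inner hole ring
hc=[c for c,x in zip(cs,hi[0]) if x[3]>=0 and cv2.contourArea(c)>200]
for c in hc:
    V=cast(m,c[:,0],.056); V=V[np.hypot(*(V[:,:2]-q[:2]).T)<.0255]; print("inner",fit(V))
print(cv2.minEnclosingCircle((W[:,:2]*1000).astype(np.float32)))
E
```

```text
rim z 0.05480823486540243
outer [ 0.45956471 -0.14200699  0.03756179]
0.0255 146.0 [ 24 178 209 352]
0.0265 147.0 [ 23 179 208 353]
0.0275 147.0 [ 23 196 207 354]
inner [ 0.45919926 -0.14141831  0.02181252]
((459.08599853515625, -141.7881622314453), 39.39780044555664)
```

```bash
python3 - <<'E'
from h import *
f=np.load("w3.npz"); m=model(f)
uv=np.array([(220,148),(231,324)])/3+[119,100]-.33; W=cast(m,uv,.056); v=W[1]-W[0]; print("notch",W.mean(0),np.degrees(np.arctan2(v[1],v[0])),np.linalg.norm(v))
# cap bumps / bar top in the tool frame
s=sensors.state(); M=R.from_euler("xyz",s["eef_rot"]); zc=s["ee_pos"][2]-.0325
B=cast(m,np.array([(560-480,167),(746-480,167)])/1.6+[215,150]-.3,zc+.019)
E_=cast(m,np.array([(655-480,136),(653-480,289)])/1.6+[215,150]-.3,zc+.052)
for q in(B,E_):
    t=M.inv().apply(q-s["ee_pos"])*1000; print("tool frame mid",t.mean(0).round(2),"dir",(t[1]-t[0]).round(2))
P=cloud(m,f["d"]); n=(f["d"]>0)&(np.hypot(P[...,0]-s["ee_pos"][0],P[...,1]-s["ee_pos"][1])<.045)&(abs(P[...,2]-zc-.022)<.003)
C=P[n]; print("disc z",np.median(C[:,2])-zc, len(C))
print("plunger", cast(m,np.array([(285,385)])/3+[119,100],.066))
E
```

```text
notch [ 0.46049449 -0.1427525   0.056     ] 10.996164701621787 0.05570861609848052
tool frame mid [13.49  0.51  2.11] dir [ 0.08 69.    0.08]
tool frame mid [-19.5    0.67   0.02] dir [-0.36 -0.52 53.8 ]
disc z 0.02127930516295698 3607
plunger [[ 0.49893281 -0.11461326  0.066     ]]
```

```bash
python3 -m jog '[[[0.06,-0.006,-0.002],[0,-30,0],1],[[0.06,0,0],[0,-30,0],1],[[0,0,0],[0,-30,0],1],[[0,0,0],[0,-12,0],1],[[0,0,0],[0,0,0],1]]'; python3 -c "
from h import *
plan((.4593,-.143,.11),11)"
```

```text
time_s: 6.83
ee_pos: [0.4677, -0.1221, 0.1714]
eef_rot: [1.832, 1.569, 1.994]
ft_force: [0.7, 0.6, -1.5]
gripper_width: 0.0129
turn [-0.0295 -0.0005 -0.002 ] shift [ 61.32 -19.43 -11.64] shift after turn [ 61.36 -18.96 -12.24] F [ 0.7  0.6 -1.5] w 12.9 t 6.8333
```

```bash
python3 -m jog '[[[-0.029,0,-0.002],[15,-18,-11],1],[[0,0,0],[25,0,0],1],[[0,0,0],[15,0,0],1],[[0,0,0],[0,0,0],1],[[0,0,0],[0,0,0],1]]'; python3 -c "
from h import *
plan((.4593,-.143,.11),11)"
```

```text
time_s: 7.25
ee_pos: [0.4612, -0.1354, 0.115]
eef_rot: [1.153, 1.567, 1.355]
ft_force: [0.5, -0.6, -1.6]
gripper_width: 0.0129
turn [ 0.0102  0.0015 -0.0033] shift [ 4.93 -7.09 -3.42] shift after turn [ 4.96 -7.11 -3.34] F [ 0.5 -0.6 -1.6] w 12.9 t 7.25
```

```bash
python3 -m jog '[[[0.01,0.001,-0.003],[0,-5,-2.5],1],[[0,0,0],[0,-2,-1],1],[[0,0,0],[0,0,0],1]]'; python3 - <<'E'
from h import *
plan((.4593,-.143,.11),11)
out=[]
for n,h in(("wrist",.3),("scene",.1),("top",.1)):
    m=cams.camera_model(n); p,d=cams.get_image(n); c=proj(m,[[.4595,-.142,.075]])[0]; u,v=c.astype(int)
    k=(110,80) if n=="wrist" else (40,40)
    y=max(min(v-k[1],400-2*k[1]),0); x=max(u-k[0],0); print(n,x,y,c)
    w=p[y:y+2*k[1],x:x+2*k[0]]; f=480/w.shape[0] if n!="wrist" else 2
    f=320/w.shape[0]; out.append(cv2.resize(w[:,:,::-1],None,fx=f,fy=f,interpolation=cv2.INTER_CUBIC))
cv2.imwrite("pics/c4.png",np.hstack(out[:2])); cv2.imwrite("pics/c4t.png",out[2])
E
```

```text
time_s: 7.5
ee_pos: [0.4598, -0.1409, 0.1166]
eef_rot: [0.287, 1.57, 0.483]
ft_force: [-0.4, -0.3, -1.9]
gripper_width: 0.0131
turn [ 0.0041  0.0011 -0.0003] shift [ 6.62 -1.97 -0.95] shift after turn [ 6.63 -1.97 -0.94] F [-0.4 -0.3 -1.9] w 13.1 t 7.5
wrist 210 149 [320.42173955 229.37208271]
scene 289 174 [329.22777896 214.63516161]
top 324 169 [364.65204383 209.06888604]
```

View pics/c4.png

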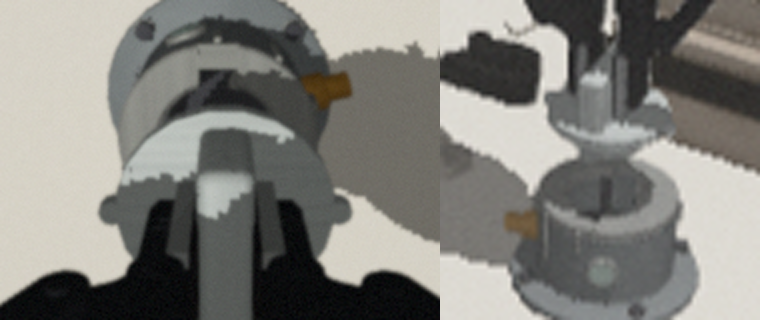

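The near notch shows at about (199–237,75) in the crop, and the cap hangs centred over the mouth. I'll compare this with the prediction.

```bash
python3 - <<'E'
from h import *
m=cams.camera_model("wrist"); a=np.radians(11); C=np.array([.46,-.1423,.056]); X=np.array([np.cos(a),np.sin(a),0]); Y=np.array([-X[1],X[0],0])
for n,q in(("outer notch corners",[C-.0285*X-.007*Y,C-.0285*X+.007*Y]),("rim sides",[C+.038*Y,C-.038*Y,C-.038*X])):
    print(n,((proj(m,q)-[210,149])*2).round(1))
s=sensors.state();M=R.from_euler("xyz",s["eef_rot"]);
B=cast(m,np.array([(107,208),(342,208)])/2+[210,149],s["ee_pos"][2]-.0325+.019); t=M.inv().apply(B-s["ee_pos"])*1000; print("bumps tool",t.mean(0).round(2),(t[1]-t[0]).round(2))
N=cast(m,np.array([(199,71),(236,71)])/2+[210,149],.056); print("notch obs",N, (N.mean(0)+.0285*X))
E
```

```text
outer notch corners [[201.1  66.5]
 [240.2  66.6]]
rim sides [[321.9 140.3]
 [118.9 139.5]
 [220.7  40.6]]
bumps tool [13.5   0.22  1.52] [ 2.000e-02  6.964e+01 -5.000e-02]
notch obs [[ 0.43517087 -0.15504126  0.056     ]
 [ 0.4325751  -0.14201274  0.056     ]] [ 0.46184936 -0.14308894  0.056     ]
```

Agreement is within about 1 mm. Correcting and descending.

```bash
python3 -m jog '[[[0.004,0.001,0],[3,-2.2,-1],1],[[0,0,0],[6,0,0],1],[[0,0,0],[6,0,0],1],[[0,0,0],[4,0,0],1],[[0,0,0],[0,0,0],1]]'; python3 -c "
from h import *
plan((.4593,-.1432,.0725),11)"
```

```text
time_s: 8.07
ee_pos: [0.46, -0.1441, 0.0965]
eef_rot: [-0.445, 1.568, -0.255]
ft_force: [-0.3, 0.0, -1.2]
gripper_width: 0.0136
turn [-0.0012  0.0022  0.001 ] shift [24.02  1.07 -0.56] shift after turn [24.02  1.05 -0.5 ] F [-0.3  0.  -1.2] w 13.6 t 8.0667
```

```bash
python3 -m jog '[[[0,0.002,0.001],[2,1,-0.5],1],[[0,0,0],[3,0,0],1],[[0,0,0],[4,0,0],1],[[0,0,0],[0,0,0],1]]'; python3 -c "
from h import *
plan((.4593,-.1432,.0725),11)"
```

```text
time_s: 8.4
ee_pos: [0.4587, -0.1429, 0.0858]
eef_rot: [2.442, 1.569, 2.633]
ft_force: [-0.7, -0.4, -2.1]
gripper_width: 0.0129
turn [-0.0014 -0.0014 -0.0012] shift [13.33 -0.41  0.58] shift after turn [13.33 -0.39  0.56] F [-0.7 -0.4 -2.1] w 12.9 t 8.4
```

```bash
python3 -m jog '[[[0,-0.001,-0.001],[2.5,-0.4,0.5],1],[[0,0,0],[3,0,0],1],[[0,0,0],[2,0,0],1],[[0,0,0],[0,0,0],1]]'; python3 -c "
from h import *
plan((.4593,-.1432,.0725),11)"
```

```text
time_s: 8.73
ee_pos: [0.4594, -0.1432, 0.0775]
eef_rot: [-2.996, 1.571, -2.805]
ft_force: [0.0, 0.3, -1.2]
gripper_width: 0.0128
turn [-0.0012 -0.0001  0.    ] shift [ 4.99  0.06 -0.12] shift after turn [ 4.99  0.06 -0.12] F [ 0.   0.3 -1.2] w 12.8 t 8.7333
```

```bash
python3 -m jog '[[[0,0,0],[2,0,0],1],[[0,0,0],[2,0,0],1],[[0,0,0],[1.5,0,0],1],[[0,0,0],[1,0,0],1]]'; python3 -c "
from h import *
plan((.4593,-.1432,.0725),11)"
```

```text
time_s: 9.07
ee_pos: [0.4598, -0.1435, 0.0724]
eef_rot: [-0.875, 1.57, -0.684]
ft_force: [-5.5, 2.0, 19.4]
gripper_width: 0.0133
turn [-0.0011  0.0007  0.0008] shift [-0.12  0.35 -0.49] shift after turn [-0.12  0.35 -0.49] F [-5.5  2.  19.4] w 13.3 t 9.0667
```

The cap seats at the expected height with 19 N. I'll hold briefly, then begin the turn.

```bash
python3 -m jog '[[[0,0,0],[0,0.2,-0.4],1],[[0,0,0],[0,0,0],1],[[0,0,0],[0.2,0,0],1]]';  python3 -c "
from h import *
plan((.4593,-.1432,.0725),11)"; python3 -m jog '[[[0.05,0,0],[0.2,0,0],1],[[0.05,0,0],[0.2,0,0],1],[[0.05,0,0],[0.2,0,0],1],[[0.05,0,0],[0.2,0,0],1],[[0,0,0],[0.2,0,0],1]]';  python3 -c "
from h import *
plan((.4593,-.1432,.0725),-24)"
```

```text
time_s: 9.32
ee_pos: [0.4598, -0.1435, 0.0729]
eef_rot: [-0.709, 1.568, -0.518]
ft_force: [0.6, -0.1, -1.7]
gripper_width: 0.0133
turn [-0.0012  0.0019  0.0016] shift [ 0.42  0.38 -0.44] shift after turn [ 0.42  0.38 -0.44] F [ 0.6 -0.1 -1.7] w 13.3 t 9.3167
time_s: 9.73
ee_pos: [0.4599, -0.1433, 0.0725]
eef_rot: [-0.242, 1.568, -0.259]
ft_force: [-0.7, 2.0, 4.1]
gripper_width: 0.013
turn [4.02e-01 2.50e-03 1.00e-04] shift [-0.04  0.05 -0.6 ] shift after turn [-0.03 -0.19 -0.57] F [-0.7  2.   4.1] w 13.0 t 9.7333
```

```bash
python3 -m jog '[[[0.056,0,0],[0.1,0,0],1],[[0.056,0,0],[0.1,0,0],1],[[0.056,0,0],[0.1,0,0],1],[[0.056,0,0],[0.1,0,0],1],[[0.056,0,0],[0.1,0,0],1],[[0.056,0,0],[0.1,0,0],1],[[0.056,0,0],[0.1,0,0],1],[[0,0,0],[0,0,0],1],[[0,0,0],[0,0,0],1]]';  python3 - <<'E'
from h import *
plan((.4593,-.1432,.0725),-24)
print(sensors.state()["torque"],sensors.state()["joint_velocities"].round(3))
m=cams.camera_model("wrist"); p,d=cams.get_image("wrist"); a=cv2.resize(p[130:330,190:450,::-1],None,fx=2,fy=2)
q,_=cams.get_image("top"); b=cv2.resize(q[170:250,325:405,::-1],None,fx=3.4,fy=3.4,interpolation=cv2.INTER_CUBIC)
b=np.pad(b,((0,400-b.shape[0]),(0,0),(0,0))); cv2.imwrite("pics/f.png",np.hstack([a,b])); plan((.4593,-.1432,.0725),-24)
E
```

```text
time_s: 10.48
ee_pos: [0.4601, -0.1424, 0.0724]
eef_rot: [0.728, 1.568, 0.317]
ft_force: [-0.5, 0.4, 1.9]
gripper_width: 0.0129
turn [ 0.0075  0.0023 -0.0021] shift [-0.06 -1.1  -0.45] shift after turn [-0.06 -1.1  -0.44] F [-0.5  0.4  1.9] w 12.9 t 10.4833
[0.04994309 0.2228193  0.06708379] [ 0.002  0.    -0.001 -0.001 -0.001 -0.004]
turn [ 0.007   0.0024 -0.0021] shift [-0.03 -1.1  -0.47] shift after turn [-0.02 -1.1  -0.46] F [-0.8  0.8  1.6] w 13.1 t 10.5833
```

View pics/f.png

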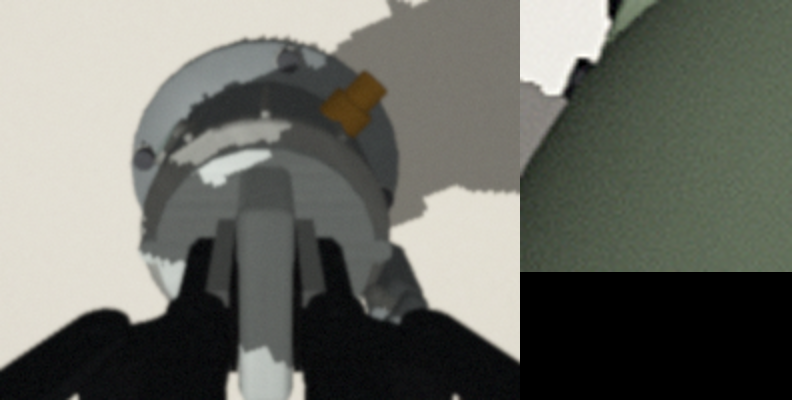

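The bar runs straight up the picture at x≈265, in line with the index rib at (265,110). It has turned with the fingers, about 34.6°, and everything is at rest. Handing in.

```bash
python3 -c "
from cell import job
print(job.job_done())"
```

```text
the job is handed in; nothing more can be done
None
```

I put the cap into the pot with its lugs through the notches, seated it on the rim, and turned it clockwise to about 34.6°. I handed in still gripping it with the force set at 60 N. The hand-in gave no verdict.

- **Seating:** the cap stopped at the expected home height with 19 N of push. I relaxed that push and held it there about 0.25 s before turning.
- **Last check before handing in:**
  - The tool had turned to within 0.4° of the 35° target, well short of the click.
  - The final wrist picture shows the bar in line with what I take to be the long rib.
  - Wrist force was about 2 N, the joints were essentially still, and the job ran about 10.6 s.
- **What went wrong:** the first grasp was about 9 mm too high, because the tool stopped short of the commanded descent. I opened, went lower and regripped. That first grasp slid the loose cap about 2 mm on the table.
- **Disagreements:**
  - Two estimates of the pot's centre differed by about 1.5 mm. I used a value between them, and it fitted.
  - The notch angle read about 17° in the first overhead picture and 11° in the closer wrist view. I used 11°.
- **Not checked:** in the last overhead picture the arm hid the pot, so only the wrist view confirms the final angle. I did not measure the bystanders again; I saw no sign of contact with them.

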